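# Tighten the chuck on the burr and hold the grinder out at a slant

## Robot

A 6-joint arm with a two-finger parallel gripper is mounted at the origin on the work surface. World frame = base frame: x ahead of the robot, y to its left, z up, the work surface at z = 0. Lengths are in m, angles in degrees, forces in N, time in s.
With the tool pointing down it reaches from about 0.375 to 0.9 m from the base axis. Payload 3.1 kg.
Tool frame: the origin (TCP) lies at the centre of the arm's flange, where the gripper is bolted on; the fingertips stand 182 mm ahead of it and the grasp point (between the pads) lies bot.grip_point_offset ahead of it (bot.grip_point_offset is the distance from the TCP to the grasp point, in m); x points along the fingers, z is the direction in which the jaws open and shut, and the axes are right-handed (so a half turn about x gives the same grasp; the last joint's range is limited). The gripper opens to 87 mm and grips with 3 to 60 N. Pads are 19 mm wide; open, the fingers measure 117 mm over their backs; the gripper's body (75 mm by 190 mm) begins 51 mm behind the grasp point.
Start: joints at [60.648, 30.224, 82.088, -0, 67.689, -10.227], TCP at [0.205, 0.59, 0.405] pointing down, gripper open.
Joint ranges: [-176.69, 176.69], [-43.24, 126.21], [12.49, 139.97], [-82, 262], [0, 151.66], [-163.58, 163.58]. Speed limits (degrees/s): [159.86, 159.86, 180, 180, 180, 180].

## Interface

Orientations are given as a 3x3 rotation matrix whose columns are the frame's x, y, z axes.
In Python, from rig import bot gives the robot as it stands.
- The arm moves only by the tool step_arm, never from a script. Its argument "motion" is a list that holds one entry, the list of rows, each a list of 7 numbers: the turn, a rotation vector about the world's x, y, z in degrees, then the shift along the world's x, y, z in mm, then the finger opening in mm, from 0 to 87. A call has 1 to 12 rows; each row is the pose to reach, as a shift and turn from the pose commanded when the call began; what a row does not reach only later rows make up. A row lasts 1/12 s, in which the tool goes at most 41.7 mm and 7.16 degrees, less where a joint would pass 70% of its speed; a pose out of reach is approached as far as the arm can. A call with a gripper value outside its range is refused whole. The fingers move at their own pace and stop on an object; the grip force is fixed at half the most. Time passes only in rows, so rows that repeat a pose let the fingers close. It gives the time, the measured TCP pose, the force and the opening at its end, in the units of the state.
- bot.read_state(): the state, without advancing time (a new reading comes with each control period).
- bot.capture(name): name is "side" or "top" or "wrist"; returns a dict with "frame" (480x640x3 uint8, red, green, blue), "range_z" (480x640 float32, m along the optical axis (not along the pixel's ray), 0 where there is no reading), "fx", "fy", "cx", "cy" (pixels), "dist_coeffs" ([k1, k2, p1, p2, k3] as OpenCV has them; the pictures are not rectified), "cam_to_world" (4x4, takes a point from camera to world coordinates). Camera axes: x right, y down, z forward; pixel columns grow to the right and rows downward; lengths in m; the calibration is good to about 2 mm. A picture is of the moment at which its call begins.
- bot.hand_in(): hands the job in, once; it reports no verdict.
The state is a dict: "time_s": time; "joint_positions": joint angles; "qvel": joint speeds; "tau": joint torques, N m; "position": TCP position; "tcp_rot": TCP orientation; "force": force on the tool from outside, world axes, zero at the start; "moment": the same for the moment, N m; "opening": opening from 0.0 (shut) to 1.0 (fully open).
Only numpy, scipy, OpenCV 4.12 (cv2) and the standard library are available. Lean on these libraries where they do the work, as an engineer would, in place of code of your own. Each camera call takes 0.05 s, during which the arm holds its last target.

## Task

The cordless straight grinder stands in the wooden stand with a burr sitting loose in its chuck. While the grinder is still in the stand, turn the chuck sleeve clockwise (seen from above) until it stops and the jaws grip the burr; then draw the grinder up out of the stand and tip it about halfway between upright and level (some 45 degrees), burr end up, and finish holding it still there, well up in the air above the stand's height, with the burr still tight. Do not let go at the end, and leave the spare battery, flap disc, tube offcut and clamp where they are.

Things in the scene. Friction and masses are not known exactly. Their poses are not given: they have to be found in the camera images.
- stand: Light wooden block fixed to the table, 72 (x) by 146 (y) by 62 mm tall, with two square upright wells 39 mm wide and 50 mm deep, 72 mm apart: well centres at y = -36 and +36 mm in its frame. Origin: centre of its underside, on the table. The grinder stands in one well, the spare battery in the other.
- grinder: Cordless straight grinder, 0.37 to 0.6 kg, upright, its tail 12 mm above the table. Origin: centre of its tail end; z along its axis to the burr. Square grey body 36 mm wide, 0 to 85 mm along z (too snug to turn in the well); black neck narrowing from 34 to 20 mm diameter, 85 to 113; round steel sleeve, 30 mm diameter, 110 to 140; burr out to 160. Lift it by the sleeve; centre of mass about 60 mm up.
- sleeve_mid (a point): Centre of the chuck sleeve, on its axis at half height (125 mm from the grinder's tail): where to grip it from above. z along the grinder's axis.
- sleeve (a joint): Angle of the chuck sleeve (rad), 0 fully open, growing as it turns clockwise seen from the burr end (from above); starts between 0 and 0.25. The jaws close 2 mm per rad and meet a centred burr at 0.85; from there it is stiffer, to the stop at about 1.3. It turns against about 0.12 N m of friction and stays where it is left.
- chuck_seat (a point): Centre of the chuck's floor, 113 mm from the grinder's tail, on which the burr's shank stands.
- burr: Steel burr, 47 mm long, 30 g: shank 8 mm diameter, 28 mm long, mostly inside the chuck, then a head 12 mm in diameter; it stands 20 mm out of the sleeve. Origin: centre of the shank's foot; z along it to the head.
- jaw0: One of three steel chuck jaws inside the sleeve, 21 mm tall; the sleeve drives all three together towards the axis. Origin on the grinder's axis, 128.5 mm from its tail.
- jaw1: Second jaw, like the first.
- jaw2: Third jaw, like the first.
- battery: Spare battery, black square stick 36 by 36 by 70 mm standing in the other well, its top 82 mm above the table. Origin: centre of its underside. To be left alone.
- flap_disc: Flap disc lying flat, 114 mm diameter, 14 mm thick. Origin: centre of its underside. To be left alone.
- tube: Square steel tube offcut lying along its x, 160 by 30 by 30 mm. Origin: centre of its underside. To be left alone.
- clamp: Bar clamp lying flat, bar 260 mm along its x, two blue jaws towards its -y, about 100 mm over all and 20 mm high. Origin: under the bar's middle. To be left alone.
There are look-alikes about, which are no part of the job. What is meant by the grinder is not blue, and is the larger of those in its own colour.

How it is judged:
By the outcome, as a careful person would: the job done as asked, in the order asked, and still so for the second after the job is handed in, while the arm keeps its last pose, push and grip.
It also fails if it takes over 42 s, if anything falls off the work surface, if the arm or the gripper's body presses on something with over 40 N, if the wrist force passes 120 N, or if a joint passes its speed limit or range.

## Working session

There is one attempt and no reset: what is moved stays moved. The work goes in short steps, Python scripts to look and compute and a tool call to move; the robot and the scene stay as the last step left them, time stands still between calls to the robot, and variables do not carry over. Pictures are saved under pics/ and viewed, and the job is handed in when it is done.

Besides the shell and the picture viewer there is one more tool, called as name([rows], argument=value, ...), one row to a line, values as JSON. step_arm: Moves the arm, as the interface text tells. Its arguments: {"type":"object","properties":{"motion":{"type":"array"}},"required":["motion"]}

```bash
ls; mkdir -p pics
python3 - <<'E'
from rig import bot
import cv2,numpy as np
print(bot.grip_point_offset)
s=bot.read_state();print(s)
for n in("top","side"):
    c=bot.capture(n);cv2.imwrite(f"pics/{n}0.png",c["frame"][:,:,::-1]);np.savez(f"{n}0.npz",**c)
    print(n,c["fx"],c["cx"],c["cy"],c["dist_coeffs"],c["cam_to_world"])
E
```

```text
pics
0.1635
{'time_s': 0.0, 'joint_positions': array([ 6.06472758e+01,  3.02791151e+01,  8.21542250e+01, -6.13472252e-04,
        6.76895306e+01, -1.02296538e+01]), 'qvel': array([ 0.03771054,  0.11763316, -0.01545006, -0.03094483,  0.07705738,
        0.0066598 ]), 'tau': array([-3.53522619e-04, -4.40043819e+01, -1.76588559e+01,  6.33081933e-02,
        5.83057653e-02, -1.45943736e-04]), 'position': array([0.20458222, 0.5902192 , 0.40378162]), 'tcp_rot': array([[-1.04256546e-03, -9.44818221e-01,  3.27593410e-01],
       [-1.87403836e-03,  3.27594859e-01,  9.44816435e-01],
       [-9.99997701e-01,  3.71110365e-04, -2.11216468e-03]]), 'force': array([-0.46042813,  0.20784442, -1.04621698]), 'moment': array([ 0.02948014,  0.00734583, -0.01669123]), 'opening': 1.000188370858714}
top 489.2195953361713 317.28182217015177 247.23370674802268 [-0.13294564  0.          0.          0.          0.        ] [[ 1.03379733e-03 -9.82537262e-01  1.86063056e-01  4.15835757e-01]
 [-9.99823640e-01 -4.50453814e-03 -1.82317846e-02  4.60281608e-02]
 [ 1.87515359e-02 -1.86011394e-01 -9.82368638e-01  1.16494077e+00]
 [ 0.00000000e+00  0.00000000e+00  0.00000000e+00  1.00000000e+00]]
side 590.4882759234325 317.2800273106899 247.66873586991824 [-0.2012687  0.         0.         0.         0.       ] [[ 0.97228456 -0.11143932  0.20553349  0.38848508]
 [-0.23343067 -0.51213398  0.82657662 -0.81057349]
 [ 0.01314755 -0.8516455  -0.52395332  0.64319904]
 [ 0.          0.          0.          1.        ]]
```

View pics/top0.png

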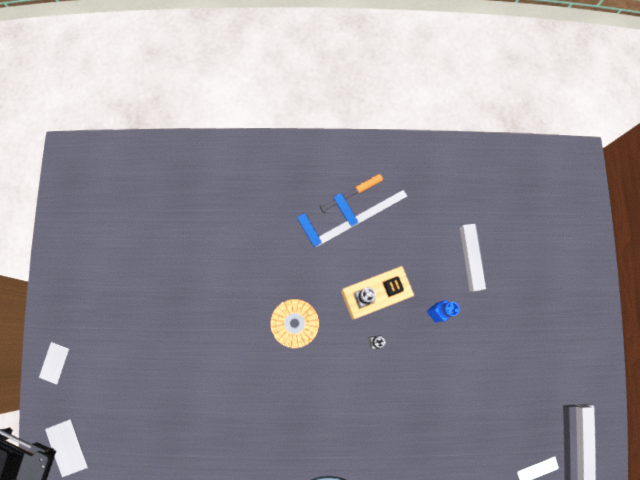

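View pics/side0.png

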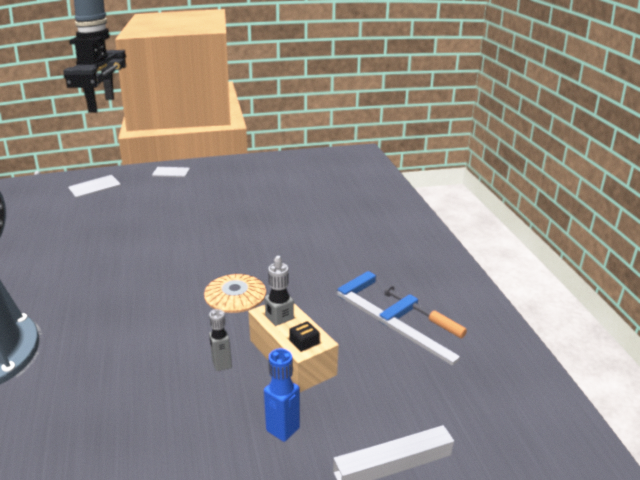

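The grinder stands in the stand's left well (top view 366,296; side view 278,280) and the battery in the other well. There is a small grey look-alike at top (378,342) and a blue one at (445,311).

```bash
cat > h.py <<'E'
import numpy as np,cv2
def load(n): return dict(np.load(n))
def K(c): return np.array([[c["fx"],0,c["cx"]],[0,c["fy"],c["cy"]],[0,0,1.]])
def cloud(c):
    h,w=c["range_z"].shape
    u,v=np.meshgrid(np.arange(w),np.arange(h))
    p=cv2.undistortPoints(np.stack([u,v],-1).reshape(-1,1,2).astype(float),K(c),np.asarray(c["dist_coeffs"])).reshape(h,w,2)
    z=c["range_z"]; P=np.dstack([p*z[...,None],z])
    return P@c["cam_to_world"][:3,:3].T+c["cam_to_world"][:3,3]
def proj(c,X):
    M=np.linalg.inv(c["cam_to_world"]); X=np.atleast_2d(X)
    return cv2.projectPoints(X@M[:3,:3].T+M[:3,3],np.zeros(3),np.zeros(3),K(c),np.asarray(c["dist_coeffs"]))[0].reshape(-1,2)
E
python3 - <<'E'
from h import *
for n in("top","side"):
    c=load(n+"0.npz");W=cloud(c)
    f=c["frame"]
    r=(slice(255,330),slice(330,430)) if n=="top" else (slice(240,400),slice(190,350))
    cv2.imwrite(f"pics/{n}0c.png",cv2.resize(f[r][:,:,::-1],None,fx=5 if n=='side' else 7,fy=3.7 if n=='side' else 7,interpolation=cv2.INTER_CUBIC))
    P=W[r].reshape(-1,3);col=f[r].reshape(-1,3).astype(int)
    # stand top
    m=(abs(P[:,2]-.062)<.006)&(col[:,0]-col[:,2]>40)
    Q=P[m];print(n,"standtop",len(Q),Q.mean(0)); 
    rect=cv2.minAreaRect((Q[:,:2]*1000).astype(np.float32));print(rect)
    for a,b in((.118,.148),(.152,.18)):
        m=(P[:,2]>a)&(P[:,2]<b);Q=P[m]
        if len(Q):print(a,len(Q),Q.mean(0),Q.min(0),Q.max(0))
E
```

```text
top standtop 1322 [ 0.52219034 -0.11154216  0.06206843]
((522.4977416992188, -112.39437103271484), (70.35860443115234, 145.87667846679688), 21.302846908569336)
0.118 77 [ 0.50756664 -0.07776888  0.13238181] [ 0.49306777 -0.09212071  0.1187989 ] [ 0.52308742 -0.06434078  0.14780478]
0.152 64 [ 0.50834457 -0.08031564  0.16043432] [ 0.49450081 -0.09298842  0.15201368] [ 0.52168046 -0.06573923  0.17418822]
side standtop 1736 [ 0.52142308 -0.12897038  0.06143964]
((522.2949829101562, -113.09593963623047), (75.02267456054688, 149.68075561523438), 20.985570907592773)
0.118 924 [ 0.48850895 -0.20519581  0.1337666 ] [ 0.46373197 -0.27652062  0.11803384] [ 0.5249559  -0.07357938  0.1479351 ]
0.152 125 [ 0.50916798 -0.08222437  0.16093481] [ 0.49563324 -0.09380613  0.15201951] [ 0.52375065 -0.06766359  0.17428672]
```

step_arm([
  [[0,0,0,12,-15,0,87],[0,0,0,35,-45,0,87],[0,0,0,60,-75,0,87],[0,0,0,84,-106,0,87],[0,0,0,108,-137,0,87],[0,0,0,132,-168,0,87],[0,0,0,156,-199,0,87],[0,0,0,180,-230,0,87],[0,0,0,202,-260,0,87],[0,0,0,220,-290,0,87],[0,0,0,234,-325,0,87],[0,0,0,245,-362,0,87]],
])

```text
time_s: 1.1
position: [0.4508, 0.227, 0.4045]
tcp_rot: [[0.001, -0.945, 0.327], [0.0, 0.327, 0.945], [-1.0, -0.0, 0.0]]
force: [0.6, -0.2, -0.9]
opening: 1.001
```

step_arm([
  [[0,0,-1,9,-38,0,87],[0,0,-2,17,-76,0,87],[0,0,-3,24,-114,0,87],[0,0,-4,31,-152,0,87],[0,0,-5,38,-190,0,87],[0,0,-6,45,-226,0,87],[0,0,-7,51,-258,0,87],[0,0,-7,56,-284,0,87],[0,0,-7,59,-300,0,87],[0,0,-7,59,-308,0,87],[0,0,-7,59,-308,0,87],[0,0,-7,59,-308,0,87]],
])

```text
time_s: 2.1
position: [0.5083, -0.0791, 0.4044]
tcp_rot: [[-0.001, -0.898, 0.441], [0.001, 0.441, 0.898], [-1.0, 0.002, 0.0]]
force: [-0.0, 0.4, -0.5]
opening: 0.996
```

Run:
```python
from rig import bot
from h import *
np.set_printoptions(precision=4,suppress=True)
s=bot.read_state()
for k in("time_s","joint_positions","position","tcp_rot","force","moment"):print(k,s[k])
for n in("wrist","side","top"):
    c=bot.capture(n);cv2.imwrite(f"pics/{n}1.png",c["frame"][:,:,::-1]);np.savez(f"{n}1.npz",**c)
```

```text
time_s 2.1
joint_positions [-21.3176  21.7767  97.8015   0.0366  60.5126 -85.1714]
position [ 0.5083 -0.0791  0.4044]
tcp_rot [[-0.0013 -0.8975  0.4409]
 [ 0.0011  0.4409  0.8975]
 [-1.      0.0016  0.0004]]
force [-0.0221  0.3815 -0.4912]
moment [ 0.0011 -0.0078 -0.049 ]
```

View pics/wrist1.png

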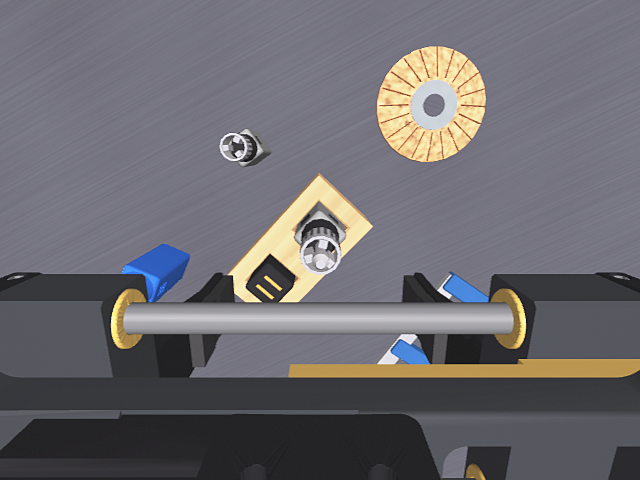

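View pics/side1.png

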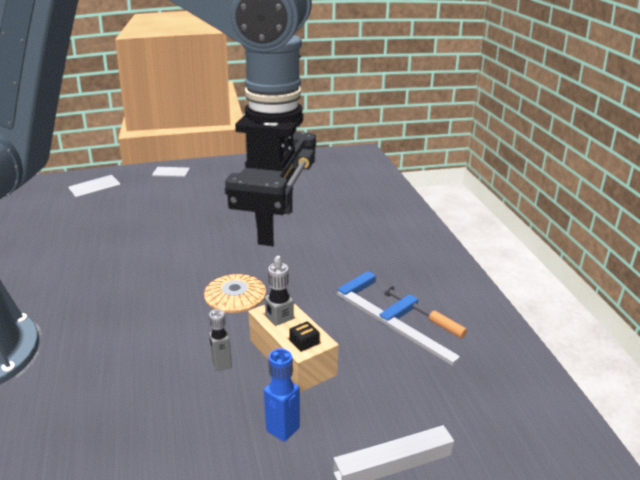

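The wrist view shows the grinder's sleeve rim at about (321,252), roughly midway between the fingers. Next I measure the rim more closely.

Run:
```python
from h import *
np.set_printoptions(precision=4,suppress=True)
c=load("wrist1.npz");W=cloud(c);r=(slice(180,300),slice(260,380))
im=cv2.resize(c["frame"][r][:,:,::-1],None,fx=5,fy=5,interpolation=cv2.INTER_CUBIC)
# hypothesised rim
for (x,y),col in (((.509,-.080),(0,0,255)),):
  t=np.linspace(0,2*np.pi,60)
  for z in (.152,.122):
    p=proj(c,np.c_[x+.015*np.cos(t),y+.015*np.sin(t),0*t+z])
    p=(p-[260,180]+.5)*5
    cv2.polylines(im,[p.astype(int)],True,col,1)
cv2.imwrite("pics/w1c.png",im)
P=W[r].reshape(-1,3)
for a,b in((.11,.118),(.124,.148),(.149,.155),(.158,.18),(.092,.1)):
    Q=P[(P[:,2]>a)&(P[:,2]<b)];print(a,len(Q),Q.mean(0),Q.min(0),Q.max(0), cv2.minEnclosingCircle((Q[:,:2]*1e3).astype(np.float32)))
cc=c["cam_to_world"];print(cc)
for n in("side0","top0"):
    c=load(n+".npz");t=np.linspace(0,2*np.pi,60)
    u0,v0=(255,250) if n=="side0" else (340,270)
    im=cv2.resize(c["frame"][v0:v0+80,u0:u0+60][:,:,::-1],None,fx=7,fy=7,interpolation=cv2.INTER_CUBIC)
    for z in (.152,.122):
        p=(proj(c,np.c_[.509+.015*np.cos(t),-.08+.015*np.sin(t),0*t+z])-[u0,v0]+.5)*7
        cv2.polylines(im,[p.astype(int)],True,(0,0,255),1)
    cv2.imwrite(f"pics/{n}d.png",im)
a,b=[cv2.imread(f"pics/{n}d.png") for n in("side0","top0")]
cv2.imwrite("pics/ab.png",np.hstack([a,b])[:, :800])
```

```text
0.11 10 [ 0.5048 -0.0742  0.1118] [ 0.4978 -0.0916  0.11  ] [ 0.5182 -0.0688  0.1155] ((509.54345703125, -79.33126068115234), 12.285746574401855)
0.124 598 [ 0.5064 -0.0776  0.1365] [ 0.4949 -0.0944  0.124 ] [ 0.5231 -0.0639  0.1479] ((510.21466064453125, -79.33116912841797), 15.522216796875)
0.149 610 [ 0.5099 -0.0793  0.1514] [ 0.4957 -0.0941  0.149 ] [ 0.5251 -0.0646  0.1536] ((510.363037109375, -79.35382843017578), 14.89278507232666)
0.158 276 [ 0.5089 -0.0785  0.168 ] [ 0.5045 -0.0849  0.158 ] [ 0.5158 -0.0735  0.1735] ((510.20062255859375, -79.35972595214844), 6.115574359893799)
0.092 464 [ 0.5021 -0.0754  0.0961] [ 0.4888 -0.1012  0.092 ] [ 0.5281 -0.058   0.0999] ((510.1789245605469, -79.57218170166016), 23.1522216796875)
[[ 0.4418  0.8676  0.2283  0.4466]
 [ 0.8971 -0.4274 -0.1118 -0.0494]
 [ 0.0006  0.2542 -0.9671  0.3844]
 [ 0.      0.      0.      1.    ]]
```

View pics/w1c.png

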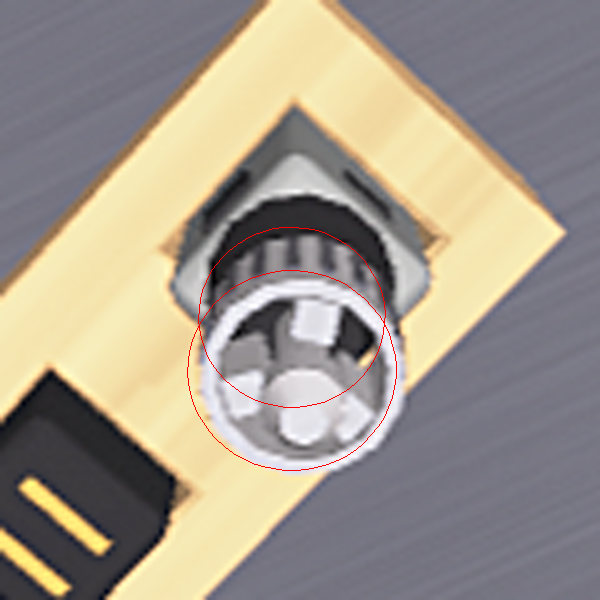

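View pics/ab.png

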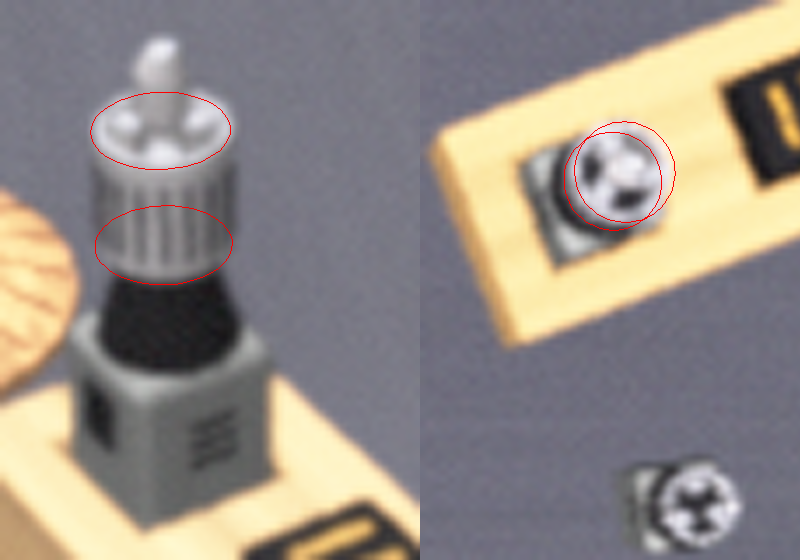

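The wrist cloud gives the axis at (0.510, -0.0795). The rim is at 151.4 mm against 152 expected and its radius is 14.9 against 15, so I descend.

step_arm([
  [[0,0,0,1.5,-0.5,-20,87],[0,0,0,1.5,-0.5,-45,87],[0,0,0,1.5,-0.5,-70,87],[0,0,0,1.5,-0.5,-90,87],[0,0,0,1.5,-0.5,-100,87],[0,0,0,1.5,-0.5,-104,87],[0,0,0,1.5,-0.5,-104,87],[0,0,0,1.5,-0.5,-104,45],[0,0,0,1.5,-0.5,-104,45],[0,0,0,1.5,-0.5,-104,40],[0,0,0,1.5,-0.5,-104,40],[0,0,0,1.5,-0.5,-104,40]],
])

```text
time_s: 3.25
position: [0.5104, -0.0801, 0.3014]
tcp_rot: [[0.001, -0.898, 0.44], [-0.001, 0.44, 0.898], [-1.0, -0.001, 0.0]]
force: [-0.5, -0.1, -0.8]
opening: 0.704
```

Run:
```python
from rig import bot
from h import *
np.set_printoptions(precision=4,suppress=True)
s=bot.read_state()
for k in("time_s","joint_positions","position","force","moment","opening"):print(k,s[k])
for n in("wrist","side"):
    c=bot.capture(n);np.savez(f"{n}2.npz",**c)
    f=c["frame"][:,:,::-1]
    cv2.imwrite(f"pics/{n}2.png",f if n=="wrist" else cv2.resize(f[200:380,200:400],None,fx=3,fy=3))
```

```text
time_s 3.25
joint_positions [-21.3238  30.8855 103.1086  -0.0002  45.9267 -85.1959]
position [ 0.5104 -0.0801  0.3014]
force [-0.4862 -0.0822 -0.7828]
moment [-0.0373  0.0117 -0.0376]
opening 0.7037719291809681
```

View pics/wrist2.png

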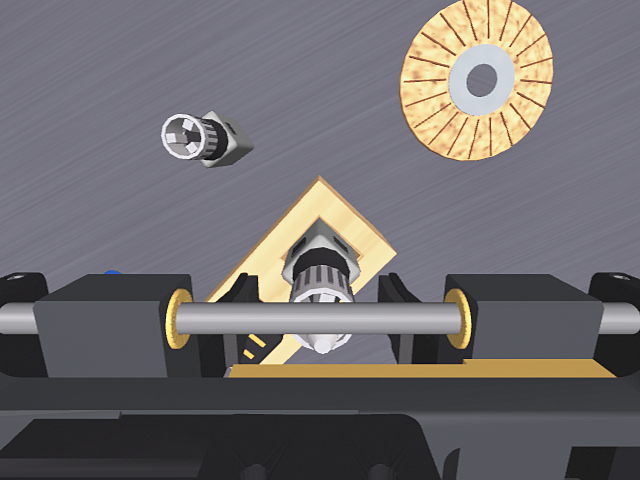

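View pics/side2.png

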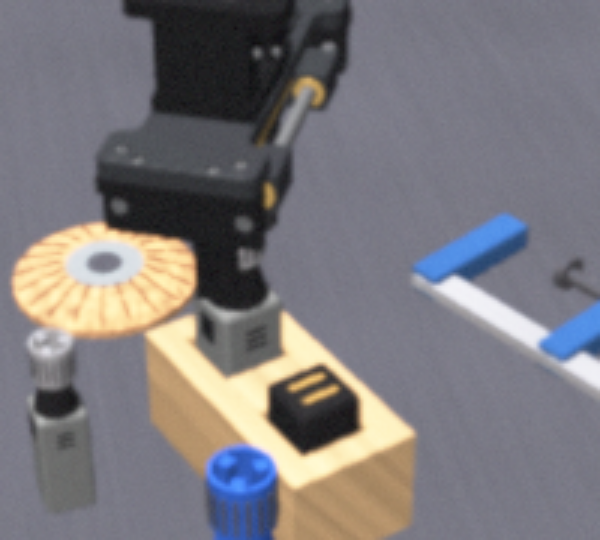

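The sleeve sits midway between the fingers (wrist 322,320), so I close.

step_arm([
  [[0,0,0,0,0,0,0],[0,0,0,0,0,0,0],[0,0,0,0,0,0,0],[0,0,0,0,0,0,0],[0,0,0,0,0,0,0],[0,0,0,0,0,0,0],[0,0,0,0,0,0,0],[0,0,0,0,0,0,0],[0,0,0,0,0,0,0],[0,0,0,0,0,0,0],[0,0,0,0,0,0,0],[0,0,0,0,0,0,0]],
])

```text
time_s: 4.35
position: [0.5103, -0.08, 0.3008]
tcp_rot: [[0.0, -0.898, 0.44], [0.0, 0.44, 0.898], [-1.0, -0.0, 0.0]]
force: [1.1, 1.7, -0.4]
opening: 0.331
```

```bash
cat > st.py <<'E'
from rig import bot
from h import *
import sys
np.set_printoptions(precision=4,suppress=True)
s=bot.read_state()
for k in("time_s","joint_positions","position","force","moment","opening"):print(k,s[k])
R=s["tcp_rot"];print("yaw",np.degrees(np.arctan2(R[1,2],R[0,2])), "opening mm",s["opening"]*87)
E
python3 st.py
```

```text
time_s 4.35
joint_positions [-21.3177  30.9498 103.1314   0.0091  45.9165 -85.1967]
position [ 0.5103 -0.08    0.3008]
force [ 1.0659  1.7177 -0.3623]
moment [ 0.3464 -0.1925  0.0299]
opening 0.33147815206571923
yaw 63.872739164484635 opening mm 28.838599229717573
```

step_arm([
  [[0,0,-2,0,0,0,0],[0,0,-6,0,0,0,0],[0,0,-10,0,0,0,0],[0,0,-14,0,0,0,0],[0,0,-18,0,0,0,0],[0,0,-22,0,0,0,0],[0,0,-26,0,0,0,0],[0,0,-30,0,0,0,0],[0,0,-34,0,0,0,0],[0,0,-38,0,0,0,0],[0,0,-40,0,0,0,0],[0,0,-40,0,0,0,0]],
])

```text
time_s: 5.35
position: [0.5101, -0.0799, 0.3007]
tcp_rot: [[-0.0, -0.405, 0.914], [-0.0, 0.914, 0.405], [-1.0, 0.0, -0.0]]
force: [1.2, 1.0, 0.2]
opening: 0.332
```

```bash
python3 st.py
python3 - <<'E'
from rig import bot
from h import *
for n in("wrist","side"):
    c=bot.capture(n);np.savez(f"{n}3.npz",**c)
    f=c["frame"][:,:,::-1]
    cv2.imwrite(f"pics/{n}3.png",f[200:420,220:420].repeat(3,0).repeat(3,1)[:600] if n=="wrist" else cv2.resize(f[200:380,200:400],None,fx=3,fy=3))
E
```

```text
time_s 5.35
joint_positions [-21.3181  30.95   103.1436  -0.0155  45.9276 -45.1734]
position [ 0.5101 -0.0799  0.3007]
force [1.2072 0.9764 0.1736]
moment [ 0.136  -0.0329 -0.0155]
opening 0.3317105810831966
yaw 23.866088562328365 opening mm 28.858820554238108
```

View pics/wrist3.png

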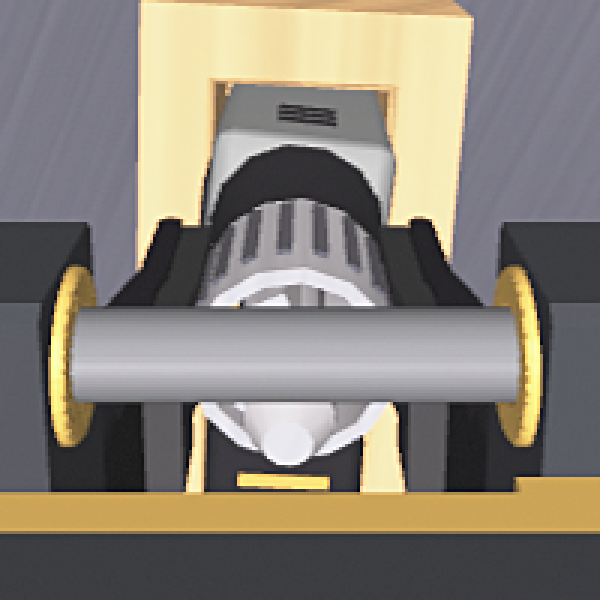

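View pics/side3.png

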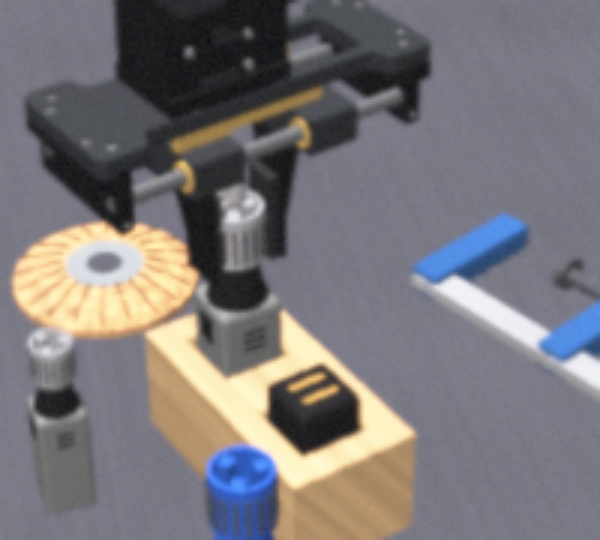

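step_arm([
  [[0,0,-3,0,0,0,0],[0,0,-7,0,0,0,0],[0,0,-11,0,0,0,0]],
])

```text
time_s: 5.7
position: [0.5101, -0.0799, 0.3007]
tcp_rot: [[-0.001, -0.221, 0.975], [0.0, 0.975, 0.221], [-1.0, 0.0, -0.001]]
force: [0.3, 1.3, 0.5]
opening: 0.324
```

```bash
python3 st.py|egrep "moment|yaw|force"
```

```text
force [0.3398 1.2699 0.5425]
moment [0.1828 0.0252 0.1465]
yaw 12.762132100603619 opening mm 28.14489278614252
```

step_arm([
  [[0,0,-4,0,0,0,0],[0,0,-8,0,0,0,0],[0,0,-12,0,0,0,0]],
])

```text
time_s: 5.95
position: [0.5099, -0.0799, 0.3007]
tcp_rot: [[-0.001, -0.013, 1.0], [0.0, 1.0, 0.013], [-1.0, 0.0, -0.001]]
force: [0.1, 2.0, 0.4]
opening: 0.329
```

```bash
python3 st.py|egrep "moment|yaw|force"
```

```text
force [0.1021 1.952  0.3604]
moment [0.2125 0.1185 0.0901]
yaw 0.7674031977933096 opening mm 28.644139505898337
```

step_arm([
  [[0,0,-3,0,0,0,0],[0,0,-5,0,0,0,0]],
])

```text
time_s: 6.12
position: [0.5099, -0.0799, 0.3007]
tcp_rot: [[-0.001, 0.073, 0.997], [0.0, 0.997, -0.073], [-1.0, 0.0, -0.001]]
force: [0.7, 1.4, 0.7]
opening: 0.326
```

```bash
python3 st.py|egrep "moment|yaw|force"
python3 - <<'E'
from rig import bot
from h import *
c=bot.capture("wrist");np.savez("wrist4.npz",**c)
a=[x[220:360,260:380][:,:,::-1] for x in (load("wrist3.npz")["frame"],c["frame"])]
cv2.imwrite("pics/w4.png",cv2.resize(np.hstack(a),None,fx=3.3,fy=3.3,interpolation=cv2.INTER_CUBIC))
E
```

```text
force [0.6796 1.3833 0.7012]
moment [0.2606 0.1374 0.2022]
yaw -4.165600129403348 opening mm 28.38527831308545
```

View pics/w4.png

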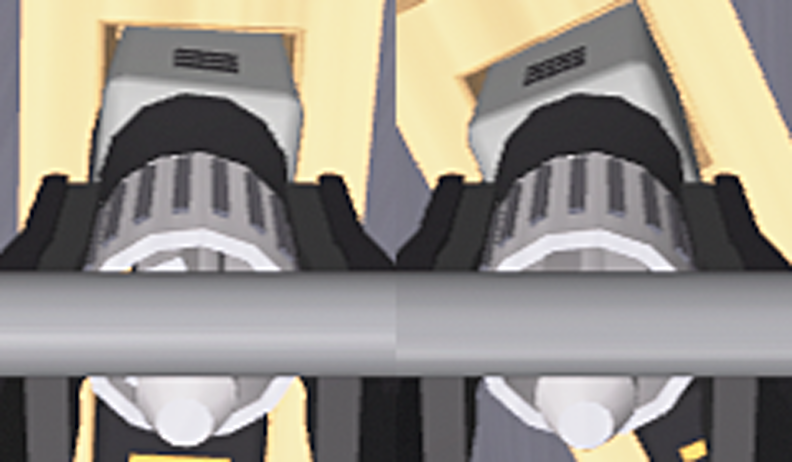

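The groove pattern stays fixed in the gripper frame, so the sleeve is turning with the fingers (68° so far). I continue in small steps.

step_arm([
  [[0,0,-2,0,0,0,0],[0,0,-4,0,0,0,0]],
])

```text
time_s: 6.33
position: [0.5099, -0.0799, 0.3007]
tcp_rot: [[-0.001, 0.141, 0.99], [0.0, 0.99, -0.141], [-1.0, 0.0, -0.002]]
force: [-0.1, 1.7, 0.6]
opening: 0.325
```

```bash
python3 st.py|egrep "moment|yaw|force"
```

```text
force [-0.1375  1.6779  0.6366]
moment [0.2659 0.1527 0.1521]
yaw -8.09475684137235 opening mm 28.28193959499804
```

step_arm([
  [[0,0,-2,0,0,0,0],[0,0,-4,0,0,0,0]],
])

```text
time_s: 6.5
position: [0.5098, -0.0798, 0.3007]
tcp_rot: [[-0.002, 0.21, 0.978], [0.0, 0.978, -0.21], [-1.0, 0.0, -0.002]]
force: [-0.2, 0.8, 1.2]
opening: 0.326
```

```bash
python3 st.py|egrep "moment|yaw|force"
```

```text
force [-0.2416  0.8248  1.2207]
moment [0.2453 0.1903 0.1212]
yaw -12.097651739237671 opening mm 28.323617013533045
```

step_arm([
  [[0,0,-2,0,0,0,0],[0,0,-4,0,0,0,0]],
])

```text
time_s: 6.67
position: [0.5097, -0.0797, 0.3006]
tcp_rot: [[-0.002, 0.276, 0.961], [0.0, 0.961, -0.276], [-1.0, -0.0, -0.002]]
force: [-1.1, 1.6, 2.3]
opening: 0.324
```

```bash
python3 st.py|egrep "moment|yaw|force|joint"
python3 - <<'E'
from rig import bot
from h import *
c=bot.capture("wrist");np.savez("wrist5.npz",**c)
a=[x[220:360,260:380][:,:,::-1] for x in (load("wrist3.npz")["frame"],c["frame"])]
cv2.imwrite("pics/w5.png",cv2.resize(np.hstack(a),None,fx=3.3,fy=3.3,interpolation=cv2.INTER_CUBIC))
E
```

```text
joint_positions [-21.3074  30.9442 103.1805  -0.0323  46.0028  -5.2754]
force [-1.0936  1.5752  2.2852]
moment [0.2134 0.3164 0.5955]
yaw -16.009569365569774 opening mm 28.21238268009718
```

View pics/w5.png

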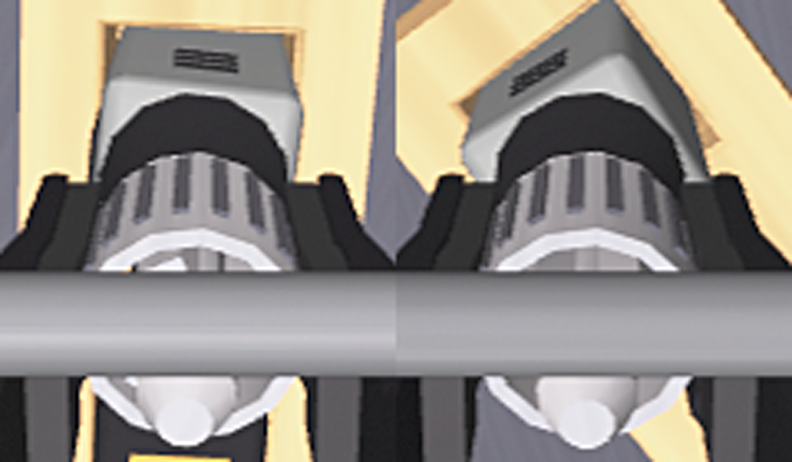

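step_arm([
  [[0,0,-2,0,0,0,0],[0,0,-4,0,0,0,0]],
])

```text
time_s: 6.88
position: [0.5096, -0.08, 0.3007]
tcp_rot: [[-0.002, 0.34, 0.94], [-0.001, 0.94, -0.34], [-1.0, -0.002, -0.002]]
force: [-2.5, -1.2, 2.0]
opening: 0.328
```

```bash
python3 st.py|egrep "moment|yaw|force|joint"
python3 - <<'E'
from rig import bot
from h import *
c=bot.capture("wrist");np.savez("wrist6.npz",**c)
a=[x[220:360,260:380][:,:,::-1] for x in (load("wrist4.npz")["frame"],c["frame"])]
cv2.imwrite("pics/w6.png",cv2.resize(np.hstack(a),None,fx=3.3,fy=3.3,interpolation=cv2.INTER_CUBIC))
E
```

```text
joint_positions [-21.319   30.934  103.1777  -0.1635  45.993   -1.3291]
force [-2.5228 -1.1638  2.0366]
moment [-0.2553  0.4647  0.7412]
yaw -19.876248268388576 opening mm 28.5384588788416
```

View pics/w6.png

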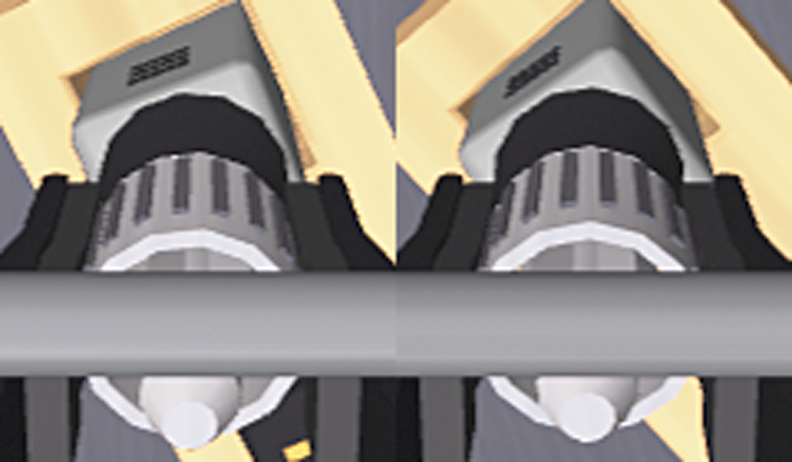

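Torque jumped to 0.74 N m and the grooves have begun to slip relative to the pads, so the sleeve is at its stop. I back off slightly to relieve the wind-up, then lift slowly.

step_arm([
  [[0,0,0.5,0,0,0,0],[0,0,1,0,0,0,0],[0,0,1,0,0,0,0]],
])

```text
time_s: 7.18
position: [0.5097, -0.0801, 0.3007]
tcp_rot: [[-0.002, 0.326, 0.945], [-0.0, 0.945, -0.326], [-1.0, -0.001, -0.002]]
force: [-4.5, -0.7, 2.6]
opening: 0.332
```

```bash
python3 st.py|egrep "moment|yaw|force|joint"
```

```text
joint_positions [-21.3488  30.9381 103.1762  -0.0637  45.9835  -2.2826]
force [-4.485  -0.715   2.5651]
moment [-0.2851  0.7927  0.4071]
yaw -19.02196616951913 opening mm 28.894575479141483
```

step_arm([
  [[0,0,0,0,0,2,0],[0,0,0,0,0,5,0],[0,0,0,0,0,9,0],[0,0,0,0,0,13,0]],
])

```text
time_s: 7.52
position: [0.5099, -0.08, 0.3124]
tcp_rot: [[-0.003, 0.328, 0.945], [0.001, 0.945, -0.328], [-1.0, 0.0, -0.003]]
force: [0.1, -1.5, -17.7]
opening: 0.329
```

```bash
python3 st.py|egrep "moment|yaw|force|pos|open"
```

```text
joint_positions [-21.3312  29.8306 102.6349  -0.0072  47.7164  -2.2088]
position [ 0.5099 -0.08    0.3124]
force [  0.143   -1.4588 -17.6836]
moment [-0.4896  0.0205  0.3419]
opening 0.32912949888669546
yaw -19.117506480629633 opening mm 28.634266403142504
```

```bash
python3 - <<'E'
from rig import bot
from h import *
c=bot.capture("wrist")
d=bot.capture("side")
a=[x[220:360,260:380][:,:,::-1] for x in (load("wrist6.npz")["frame"],c["frame"])]
w=cv2.resize(np.hstack(a),None,fx=1.6,fy=1.6)
s=[cv2.resize(x[220:340,240:340][:,:,::-1],None,fx=3.5,fy=3.5) for x in(load("side3.npz")["frame"],d["frame"])]
s=np.hstack(s)
cv2.imwrite("pics/s7.png",s);cv2.imwrite("pics/w7.png",w)
E
python3 st.py|egrep "moment|force"
```

```text
force [ -0.8342  -1.6971 -16.4742]
moment [-0.4213  0.2562  0.3884]
```

View pics/s7.png

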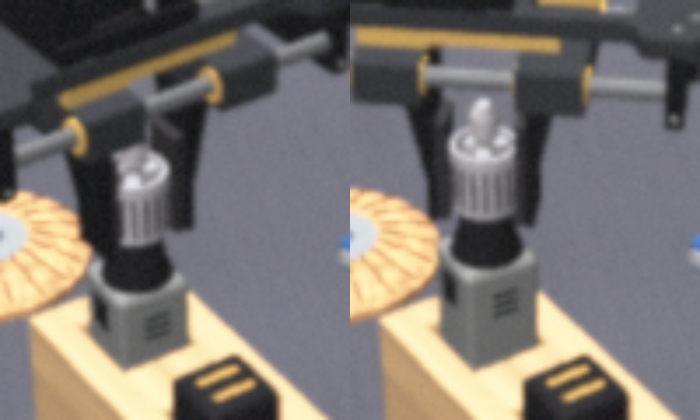

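View pics/w7.png

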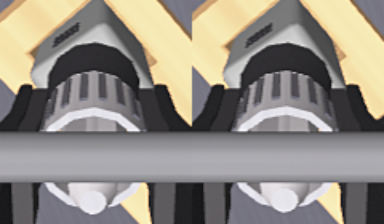

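The grinder rises with the gripper; the roughly 12 N of extra force is twist friction in the well. I keep lifting.

step_arm([
  [[0,0,0,0,0,5,0],[0,0,0,0,0,12,0],[0,0,0,0,0,20,0],[0,0,0,0,0,28,0],[0,0,0,0,0,36,0],[0,0,0,0,0,44,0],[0,0,0,0,0,52,0],[0,0,0,0,0,62,0],[0,0,0,0,0,74,0],[0,0,0,0,0,86,0],[0,0,0,0,0,94,0],[0,0,0,0,0,96,0]],
])

```text
time_s: 8.62
position: [0.5108, -0.0802, 0.4124]
tcp_rot: [[0.005, 0.328, 0.945], [-0.002, 0.945, -0.328], [-1.0, 0.0, 0.006]]
force: [0.8, 0.8, -5.9]
opening: 0.328
```

```bash
python3 st.py
python3 - <<'E'
from rig import bot
from h import *
for n in("wrist","side"):
    c=bot.capture(n);cv2.imwrite(f"pics/{n}8.png",c["frame"][:,:,::-1])
E
```

```text
time_s 8.6167
joint_positions [-21.3196  21.3132  97.0198   0.0163  61.3504  -2.1852]
position [ 0.5108 -0.0802  0.4124]
force [ 0.7599  0.7984 -5.9222]
moment [-0.101   0.0939 -0.0335]
opening 0.32816114353724807
yaw -19.142184603704923 opening mm 28.55001948774058
```

View pics/side8.png

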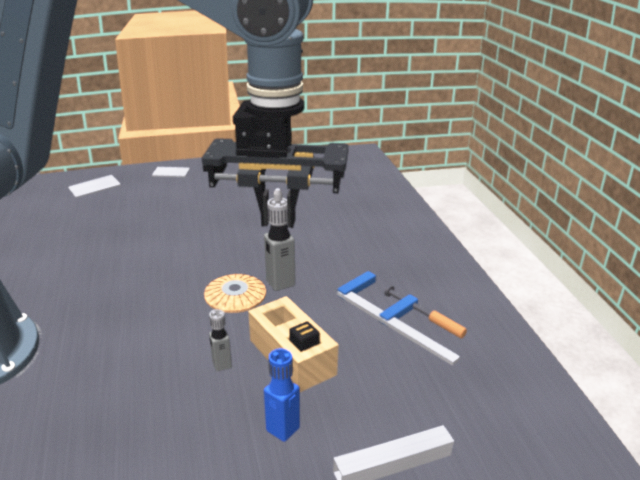

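View pics/wrist8.png

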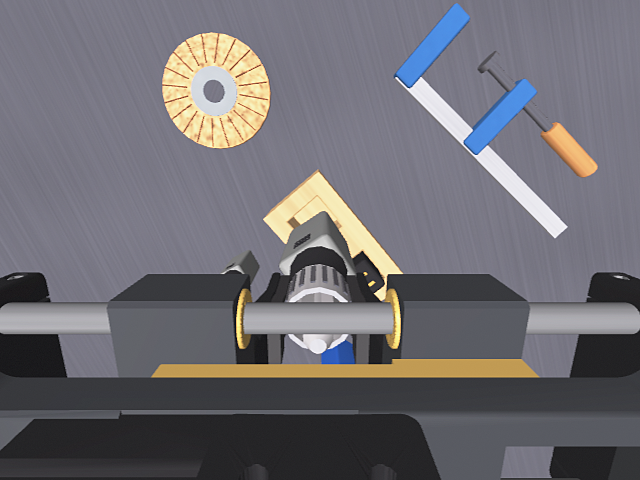

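The grinder is clear of the well and the battery is still in its own well (side 303,335). Next I raise further and move outward before tipping.

step_arm([
  [[0,0,0,3,-1,5,0],[0,0,0,9,-3,14,0],[0,0,0,17,-6,26,0],[0,0,0,25,-9,38,0],[0,0,0,33,-12,50,0],[0,0,0,41,-15,62,0],[0,0,0,48,-18,74,0],[0,0,0,53,-20,83,0],[0,0,0,56,-21,88,0],[0,0,0,56,-21,90,0]],
])

```text
time_s: 9.55
position: [0.5669, -0.1013, 0.4999]
tcp_rot: [[0.001, 0.328, 0.945], [-0.0, 0.945, -0.328], [-1.0, 0.0, 0.001]]
force: [-0.1, 0.1, -5.1]
opening: 0.331
```

step_arm([
  [[-0.5,-1.3,0,0,0,0,0],[-1.5,-3.7,0,0,0,0,0],[-2.7,-7,0,0,0,0,0],[-4,-10.3,0,0,0,0,0],[-5.3,-13.6,0,0,0,0,0],[-6.4,-16.5,0,0,0,0,0],[-7.3,-19,0,0,0,0,0],[-7.7,-20,0,0,0,0,0],[-7.7,-20,0,0,0,0,0]],
])

```text
time_s: 10.3
position: [0.5653, -0.1006, 0.4985]
tcp_rot: [[0.337, 0.33, 0.882], [-0.13, 0.944, -0.303], [-0.933, -0.012, 0.361]]
force: [-0.2, 0.7, -7.0]
opening: 0.329
```

```bash
python3 st.py
python3 - <<'E'
from rig import bot
from h import *
print(bot.read_state()["tcp_rot"])
for n in("wrist","side"):
    c=bot.capture(n);cv2.imwrite(f"pics/{n}9.png",c["frame"][:,:,::-1])
E
```

```text
time_s 10.3
joint_positions [-21.2513  17.4477  89.2285   0.0938  52.1527  -2.1744]
position [ 0.5653 -0.1006  0.4985]
force [-0.1548  0.7418 -6.9781]
moment [ 0.1382  0.6486 -0.0131]
opening 0.3294803547039406
yaw -18.981358211652566 opening mm 28.66479085924283
[[ 0.33706482  0.32967471  0.88187408]
 [-0.12969955  0.94401658 -0.30333269]
 [-0.93250487 -0.01213589  0.36095344]]
```

View pics/side9.png

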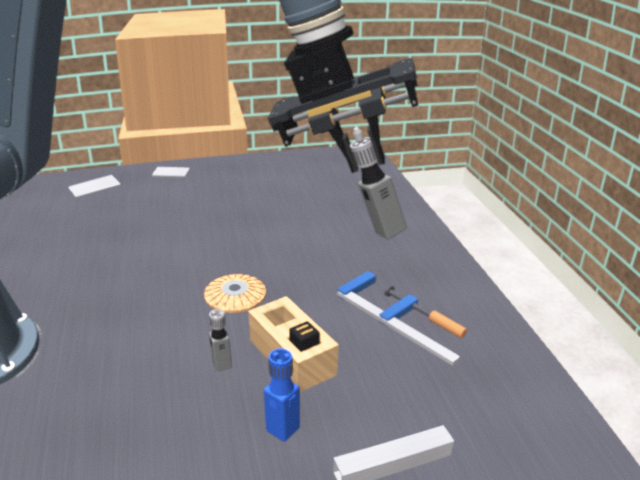

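View pics/wrist9.png

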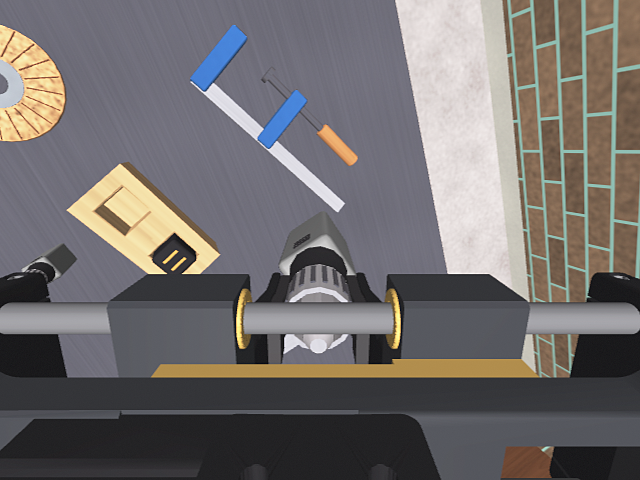

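The grinder is at about 21° and follows the tool without slipping. I tip the remaining angle.

step_arm([
  [[-0.5,-1.3,0,0,0,0,0],[-1.5,-3.7,0,0,0,0,0],[-2.7,-7,0,0,0,0,0],[-4,-10.3,0,0,0,0,0],[-5.3,-13.6,0,0,0,0,0],[-6.6,-17,0,0,0,0,0],[-7.7,-20,0,0,0,0,0],[-8.3,-21.6,0,0,0,0,0],[-8.5,-22,0,0,0,0,0],[-8.5,-22,0,0,0,0,0],[-8.5,-22,0,0,0,0,0],[-8.5,-22,0,0,0,0,0]],
])

```text
time_s: 11.4
position: [0.5662, -0.101, 0.4995]
tcp_rot: [[0.659, 0.337, 0.673], [-0.254, 0.941, -0.223], [-0.708, -0.024, 0.706]]
force: [0.5, 0.4, -5.8]
opening: 0.332
```

```bash
python3 st.py
python3 - <<'E'
from rig import bot
from h import *
s=bot.read_state();R=s["tcp_rot"];print("tilt",np.degrees(np.arccos(-R[2,0])))
print("sleeve",s["position"]+.1635*R[:,0],"tail",s["position"]+(.1635+.125)*R[:,0])
for n in("wrist","side"):
    c=bot.capture(n);np.savez(n+"10.npz",**c);cv2.imwrite(f"pics/{n}10.png",c["frame"][:,:,::-1])
E
```

```text
time_s 11.4
joint_positions [-21.2722  15.5769  96.655    0.3245  22.861   -2.3994]
position [ 0.5662 -0.101   0.4995]
force [ 0.4541  0.4315 -5.8478]
moment [ 0.3925  1.2569 -0.0008]
opening 0.33230426345599545
yaw -18.307717270035216 opening mm 28.910470920671603
tilt 44.90763198681231
sleeve [ 0.67393668 -0.1425869   0.3836857 ] tail [ 0.75626942 -0.17434584  0.29515497]
```

View pics/side10.png

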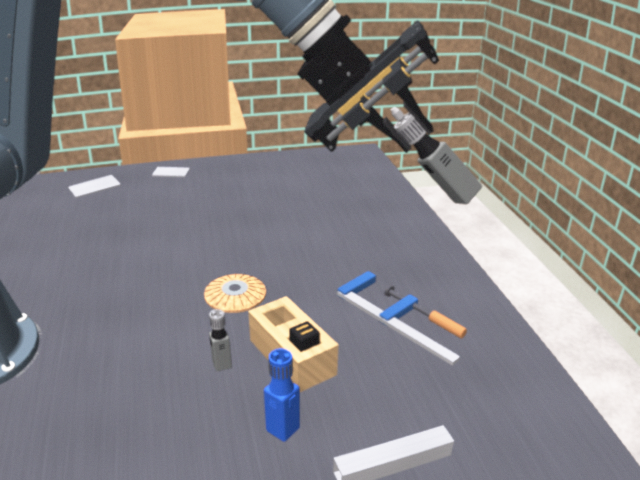

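View pics/wrist10.png

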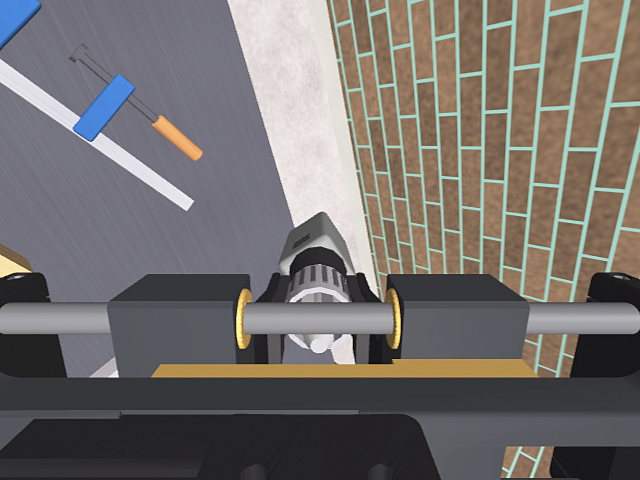

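The tool is tilted 44.9°, with the tail at about 0.295 m. I hold for a second, then check for drift and measure the grinder's own tilt.

step_arm([
  [[0,0,0,0,0,0,0],[0,0,0,0,0,0,0],[0,0,0,0,0,0,0],[0,0,0,0,0,0,0],[0,0,0,0,0,0,0],[0,0,0,0,0,0,0],[0,0,0,0,0,0,0],[0,0,0,0,0,0,0],[0,0,0,0,0,0,0],[0,0,0,0,0,0,0],[0,0,0,0,0,0,0],[0,0,0,0,0,0,0]],
])

```text
time_s: 12.5
position: [0.5662, -0.101, 0.4997]
tcp_rot: [[0.66, 0.337, 0.672], [-0.255, 0.941, -0.222], [-0.707, -0.024, 0.707]]
force: [0.2, -0.3, -5.6]
opening: 0.322
```

```bash
python3 st.py
python3 - <<'E'
from rig import bot
from h import *
np.set_printoptions(precision=4,suppress=True)
s=bot.read_state();R=s["tcp_rot"];print(s["qvel"])
c=bot.capture("side");w=bot.capture("wrist");o=load("side10.npz")
S=s["position"]+.1635*R[:,0]; ax=-R[:,0]; A=S-.125*ax
im=[]
for q in(o,c):
    f=np.ascontiguousarray(q["frame"][80:230,370:500][:,:,::-1]);f=cv2.resize(f,None,fx=3,fy=3,interpolation=cv2.INTER_CUBIC)
    if q is c:
        for z in(0,.085,.11,.14,.16):
            p=(proj(q,A+z*ax)[0]-[370,80]+.5)*3;cv2.circle(f,tuple(int(v) for v in p),3,(0,0,255),-1)
    im.append(f)
cv2.imwrite("pics/s11.png",np.hstack(im))
cv2.imwrite("pics/w11.png",cv2.resize(np.hstack([w["frame"][200:370,250:390],load("wrist10.npz")["frame"][200:370,250:390]])[:,:,::-1],None,fx=2.8,fy=2.8))
# body axis from cloud
W=cloud(c)[80:230,370:500].reshape(-1,3);d=W-A;t=d@ax;r=np.linalg.norm(d-t[:,None]*ax,axis=1)
for a,b in((.005,.08),(.112,.138),(.143,.165)):
    m=(t>a)&(t<b)&(r<.03);Q=W[m];u=np.linalg.svd(Q-Q.mean(0))[2][0] if m.sum()>5 else np.zeros(3)
    print(a,m.sum(),np.median(r[m]) if m.any() else 0,"axis tilt",np.degrees(np.arccos(abs(u[2]))),"tmax",t[(r<.008)].max())
E
```

```text
time_s 12.5
joint_positions [-21.2712  15.5544  96.6714   0.328   22.7593  -2.4001]
position [ 0.5662 -0.101   0.4997]
force [ 0.2355 -0.259  -5.6251]
moment [0.3422 1.2479 0.0067]
opening 0.3224521596475138
yaw -18.305041535965188 opening mm 28.053337889333697
[-0.0006  0.0552  0.037  -0.0338  0.0209  0.0867]
0.005 1774 0.018779487979053096 axis tilt 44.12593894260352 tmax 0.1596814309165814
0.112 796 0.015117935993324436 axis tilt 46.020321950122366 tmax 0.1596814309165814
0.143 508 0.02145878580769564 axis tilt 46.63309587489107 tmax 0.1596814309165814
```

View pics/s11.png

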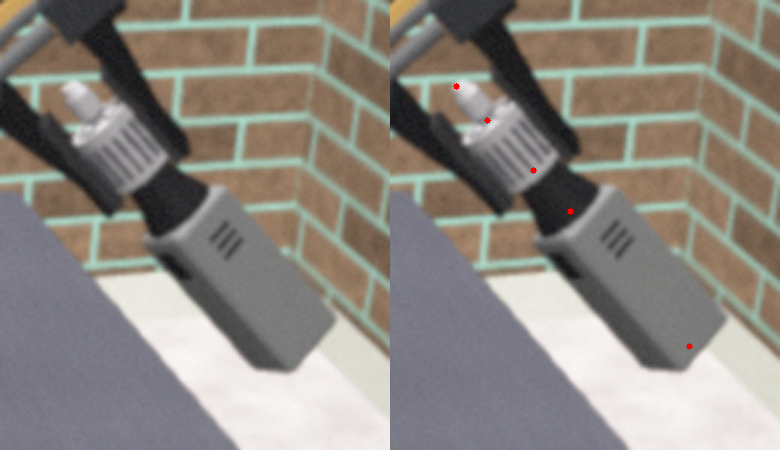

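View pics/w11.png

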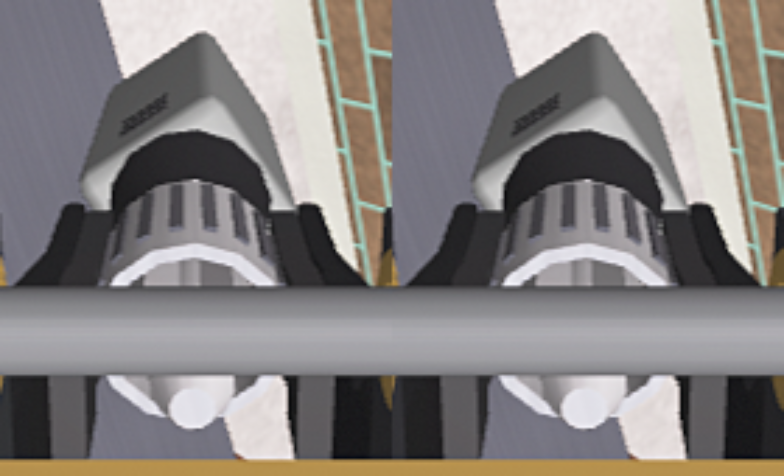

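The two views a second apart are identical. The grinder's tilt is about 44–46°, and the burr is on axis with its tip at 160 mm along the grinder. I hand in.

```bash
python3 -c "
from rig import bot
print(bot.hand_in())"
```

```text
the job is handed in; nothing more can be done
None
```

The job is done and handed in at about 12.6 s. The gripper is still holding the grinder, tipped 45° burr end up, with its tail about 0.295 m above the table.

- **Tightening:** I gripped the sleeve from above and turned it clockwise about 84° while the grinder was still in the stand. It stopped with the torque jumping from about 0.15 to 0.74 N m, and the pads just began to slip on the sleeve.
- **Lifting:** I eased back 1° to relieve the twist and drew the grinder straight up. There was up to about 12 N of extra drag in the well, most likely from the twist left in it. Once clear, the load was about 6 N.
- **Last checks:**
  - The tool is tilted 45°, and side-camera depth fits of the grinder gave 44° to 46°.
  - The burr is centred, with its tip about 160 mm from the tail, as it should be.
  - Nothing moved between views a second apart.
  - The battery, disc, clamp and tube looked unmoved in the side views during the lift and tip.

I could not measure how tightly the jaws hold the burr. I judged it from the torque at the stop, the pads slipping and the burr staying put when tipped.

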